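# Fit the amber filter plate to the light viewer and set its dimmer

### The arm

A 6-joint arm with a two-finger parallel gripper is mounted at the origin on a cart in front of the work surface, level with it; the furniture and walls round the work are solid. World frame = base frame: x ahead of the robot, y to its left, z up, the work surface at z = 0. Lengths are in m, angles in rad, forces in N, time in s.
With the tool pointing down it reaches from about 0.3 to 0.85 m from the base axis. Payload 4.2 kg.
Tool frame: the origin (TCP) lies midway between the tips of the shut fingers; the grasp point (between the pads) lies 19 mm behind it; z points along the fingers, y is the line along which they close (so a half turn about z gives the same grasp; the last joint's range is limited). The gripper opens to 91 mm and grips with 3 to 60 N. Pads are 32 mm wide; open, the fingers measure 118 mm over their backs; the gripper's body (76 mm by 178 mm) begins 60 mm behind the grasp point.
Start: joints at [-1.37, 0.32, 1.565, -0, 1.257, -0.02], TCP at [0.126, -0.561, 0.214] pointing down, gripper open.
Joint ranges: [-3.11, 3.11], [-0.84, 2.01], [0.21, 2.61], [-1.34, 4.49], [0.05, 2.63], [-2.56, 2.56]. Speed limits (rad/s): [2.57, 2.57, 3.14, 3.14, 3.14, 3.14].

### API

Orientations are given as [roll, pitch, yaw] about the fixed x, y, z axes, in that order (R = Rz(yaw) Ry(pitch) Rx(roll)).
In Python, from cell import ctrl gives the robot as it stands.
- The arm moves only by the tool drive_tool, never from a script. Its argument "steps" is a list of rows, each a list of 2 entries, a list of its own where there are three numbers: the shift along the tool's x, y, z in mm, then the turn, a rotation vector about the tool's x, y, z in rad. A call has 1 to 20 rows; each row shifts and turns the commanded pose from where the row before left it, along the tool's axes as they then stand; what a row does not reach is not made up. A row lasts 1/10 s, in which the tool goes at most 50 mm and 8.59 degrees, less where a joint would pass 70% of its speed; a pose out of reach is approached as far as the arm can. A call with a gripper value outside its range is refused whole. "hand" is the closure, from -1 (fully open) to 1 (shut), set as the call begins (left out, the last holds). The fingers move at their own pace and stop on an object; "newtons" is the grip in N (left out, the last holds). Time passes only in rows, so rows that do not move let the fingers close. It gives the time, the measured TCP pose, the force, the opening and the grip force at its end, in the units of the state.
- ctrl.get_obs(): the state, without advancing time (a new reading comes with each control period).
- ctrl.camera(name): name is "scene" or "top"; returns (picture, depth): 400x640x3 uint8, blue, green, red; 400x640 float32, m along the optical axis (not along the pixel's ray), 0 where there is no reading.
- ctrl.camera_info(name): a dict with "vfov" (degrees; the focal length in pixels is half the picture's height over the tangent of half this angle, whatever the lens; pixels are square), "cx", "cy" (the principal point, pixels), "k1" (the pictures are not rectified: a ray, as slopes to the right and down, at radius r is drawn at 1 + k1 r^2 times it, then the intrinsics apply), "extrinsics" (4x4, takes a point from world to camera coordinates). Camera axes: x right, y up, looking along -z (the intrinsics and any distortion apply to the point x, -y, -z); pixel columns grow to the right and rows downward; lengths in m; the calibration is good to about 2 mm. A picture is of the moment at which its call begins. camera_info takes no time and is no camera call.
- ctrl.finish_job(): hands the job in; it is judged then, once.
The state is a dict: "clock": time; "qpos": joint angles; "qvel": joint speeds; "joint_efforts": joint torques, N m; "ee_pos": TCP position; "tool_rot": TCP orientation; "contact_force": force on the tool from outside, world axes, zero at the start; "moment": the same for the moment, N m; "gripper_width": opening from 0.0 (shut) to 1.0 (fully open); "grasp_force": force on a finger pad.
Only numpy, scipy, OpenCV 4.12 (cv2) and the standard library are available. Lean on these libraries where they do the work, as an engineer would, in place of code of your own. Each camera call takes 0.05 s, during which the arm holds its last target. There are 200 camera calls.

### The job

Lay the orange filter plate over the blue window of the light viewer, between the black corner guides, and press it down until both steel spring catches have snapped over its ends and it lies level on the deck. Then set the red-gripped dimmer lever to the same angle as the yellow pointer beside it. Leave the pointer and the timer, bottle and culture dish as they are.

Things in the scene. Friction and masses are not known exactly. Their poses are not given: they have to be found in the camera images.
- plate: flat rectangular orange filter plate, 56 (x) x 120 (y) x 8 (z) mm, about 0.09 kg, no handle, both faces alike; lies loose on the worktop in front of the viewer. Origin: centre of its underside; y along its length. Grip it across its 56 mm width at mid-length.
- viewer: white light viewer with grey deck, 100 (x) x 214 (y) x 36 (z) mm, fixed; origin on the worktop under the centre of the blue window; housing from y -128 to +86 mm; x points away from the robot, y to its left. Four black guides stand beside the window: inner faces at x +-29.5 mm, y +-36 to +-54 mm, 26 mm above the deck, flared at the top; between them, at mid-length, is room for fingers.
- seat (a point): centre of the deck surface (blue window), 36 mm above the worktop; axes as the viewer's. The underside of the seated plate lies here, its top 8 mm higher, its length along y. Set down loosely, the plate rests on the two catches with its underside about 15 mm above the deck. Press on it along its middle line, within 36 mm of its centre.
- left_catch (a point): inner lower edge of the sprung steel catch at the window's left (+y) end, at y +57 mm, 10 mm above the deck: a 30 mm wide tongue leaning outward 30 degrees, up to 27 mm above the deck. Pressed with some 5 to 10 N there, the plate pushes it outward, drops to the deck and stays caught under it. The plate may go down at one end first; then press the other end.
- right_catch (a point): the same catch at the window's right (-y) end, y -57 mm
- dimmer (a joint): angle of the dimmer lever, rad: 0 upright, negative leaning to the viewer's -x (to the robot), positive leaning to +x; range -0.95 to 0.95. It turns about a pin along the viewer's y axis at x 0, y -93 mm, 54 mm above the worktop. Stiff by friction (about 1.3 N at the grip); stays where it is left.
- lever_grip (a point): centre of the red round grip bar at the lever's end, 18 mm diameter, 26 mm long along the viewer's y, 62 mm from the pin; z points from the pin to the grip
- setpoint (a joint): angle of the yellow pointer, rad, counted like the dimmer's about the same pin axis; the dimmer must be brought to this value. Stiff; do not move it.
- pointer_tip (a point): tip of the thin yellow pointer, 50 mm from the pin axis, in the plane y -121 mm of the viewer (28 mm to the right of the lever); z points from the pin to the tip
- timer: white bench timer, 64 x 64 x 18 mm, loose on the worktop left of the plate; origin: centre of its underside
- bottle_green: glass bottle with green liquid and blue cap, 56 mm diameter, 104 mm high, loose, left of the viewer; origin: centre of its underside
- petri_dish: closed round culture dish with red content, 91 mm diameter, 14 mm high, loose, right of the small centrifuge; origin: centre of its underside

How it is judged:
On the way, in this order (a step that is already met when the one before it is completed fails the run):
1. the plate lies level on the deck under both catches (horizontal distance between plate and seat below 0.006 m and z of plate in the frame of seat between -0.0025 and 0.0025 m and angle between the z axis of plate and the z axis of viewer, either way round below 0.025 rad and angle between the y axis of plate and the y axis of viewer, either way round below 0.08 rad), for 0.2 s.
2. the dimmer lever stands at the pointer's angle (angle between the z axis of lever_grip and the z axis of pointer_tip, either way round below 0.12 rad), for 0.2 s.
At the end, for the whole second after the job is handed in: the plate lies at rest on the deck, centred on the window within 6 mm, its underside within 2.5 mm of the deck, level within 0.025 rad and along the viewer within 0.08 rad, and the dimmer lever rests within 0.12 rad of the yellow pointer's angle (all of step 1 and angle between the z axis of lever_grip and the z axis of pointer_tip, either way round below 0.12 rad and linear speed of plate below 0.01 m/s and velocity of joint dimmer between -0.05 and 0.05 rad/s); the robot touches nothing.
It fails at once if the yellow pointer is moved by more than 3 mm (distance of pointer_tip from where it was at the start of the episode above 0.003 m).
It fails at once if the timer is moved by more than 20 mm (distance of timer from where it was at the start of the episode above 0.02 m).
It fails at once if the bottle is moved by more than 20 mm (distance of bottle_green from where it was at the start of the episode above 0.02 m).
It fails at once if the culture dish is moved by more than 20 mm (distance of petri_dish from where it was at the start of the episode above 0.02 m).
It also fails if it takes over 64 s, if anything falls off the work surface, if the arm or the gripper's body presses on something with over 40 N, if the wrist force passes 120 N, or if a joint passes its speed limit or range.

## Working session

There is one attempt and no reset: what is moved stays moved. The work goes in short steps, Python scripts to look and compute and a tool call to move; the robot and the scene stay as the last step left them, time stands still between calls to the robot, and variables do not carry over. Pictures are saved under pics/ and viewed, at most 13 in all, crops included, and the job is handed in when it is done.

Besides the shell and the picture viewer there is one more tool, called after ">>>" as name([rows], argument=value, ...), one row to a line, values as JSON. drive_tool: Moves the arm, as the interface text tells. Its arguments: {"type":"object","properties":{"steps":{"type":"array","items":{"type":"array"}},"hand":{"type":"number"},"newtons":{"type":"number"}},"required":["steps"]}

```bash
mkdir -p pics; cat > h.py <<'E'
import numpy as np, cv2
from cell import ctrl
def K(n):
    i=ctrl.camera_info(n); f=200/np.tan(np.radians(i['vfov'])/2)
    return i,f
def world(n,u,v,d=None,z=None):
    """pixel -> world, with depth d or on plane z"""
    i,f=K(n); a=np.array([(u-i['cx'])/f,(v-i['cy'])/f]); s=a.copy()
    for _ in range(30): s=a/(1+i['k1']*(s@s))
    T=np.linalg.inv(np.array(i['extrinsics'])); ray=T[:3,:3]@np.array([s[0],-s[1],-1]); o=T[:3,3]
    if d is None: d=(z-o[2])/ray[2]
    return o+d*ray
def pix(n,p):
    i,f=K(n); c=(np.array(i['extrinsics'])@np.append(p,1))[:3]; s=np.array([c[0],-c[1]])/-c[2]
    s=s*(1+i['k1']*(s@s)); return s*f+[i['cx'],i['cy']]
E
python3 - <<'E'
from h import *
for n in('scene','top'):
    im,d=ctrl.camera(n); cv2.imwrite(f'pics/{n}0.png',im); np.save(f'{n}0.npy',d)
    i,f=K(n); print(n,i['k1'],f,np.linalg.inv(np.array(i['extrinsics'])).round(3).tolist())
o=ctrl.get_obs(); print(o)
E
```

```text
scene 0.018028741449954717 438.0395694206899 [[-0.428, 0.546, -0.721, -0.339], [-0.904, -0.265, 0.336, 0.618], [-0.007, 0.795, 0.606, 0.811], [0.0, 0.0, 0.0, 1.0]]
top -0.09160763124635547 381.50798570853664 [[0.006, 0.99, -0.142, 0.318], [-1.0, 0.005, -0.004, 0.214], [-0.003, 0.142, 0.99, 1.175], [0.0, 0.0, 0.0, 1.0]]
{'clock': 0.1, 'qpos': array([-1.37001252e+00,  3.20232891e-01,  1.56555474e+00, -4.03608811e-05,
        1.25738381e+00, -2.00141721e-02]), 'qvel': array([-0.00019764, -0.00301388, -0.00260868, -0.00075388,  0.00044879,
       -0.00181916]), 'joint_efforts': array([ 1.32035384e-04, -4.13332844e+01, -2.32509452e+01,  7.28719379e-02,
        4.21725994e-02, -4.90346963e-05]), 'ee_pos': array([ 0.12582068, -0.56060634,  0.21320241]), 'tool_rot': array([-3.14001342e+00,  6.77143334e-06,  2.20810461e-01]), 'contact_force': array([-0.20682104, -0.2595778 ,  0.10676715]), 'moment': array([ 0.05383098, -0.01032465, -0.02154095]), 'grasp_force': 0.0, 'gripper_width': 0.9999435014612934}
```

View pics/scene0.png

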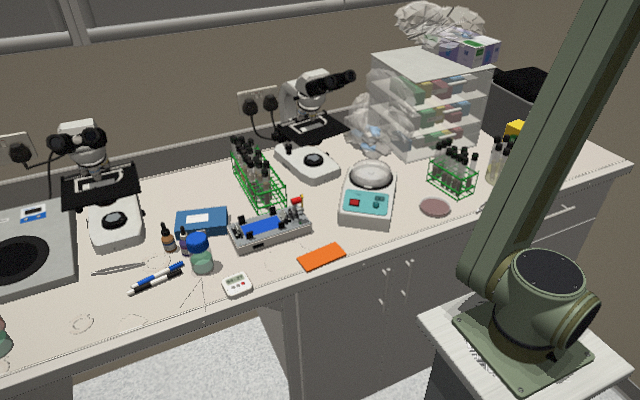

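View pics/top0.png

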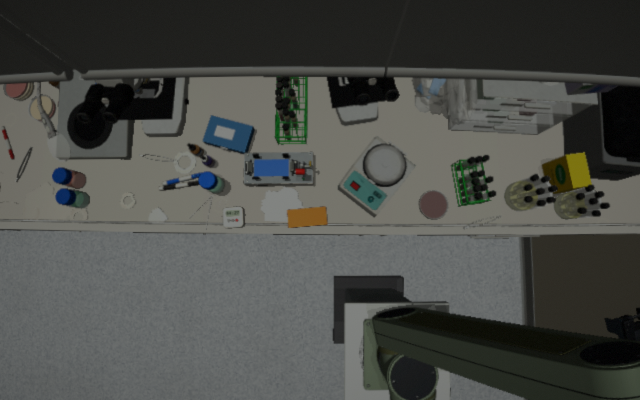

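The scene view shows the viewer near (268,228) and the plate near (321,257). In the top view they are near (278,168) and (308,217). I'll enlarge both.

```bash
python3 - <<'E'
from h import *
a=cv2.imread('pics/scene0.png')[185:275,215:355]; b=cv2.imread('pics/top0.png')[145:235,215:335]
cv2.imwrite('pics/c1.png',cv2.resize(a,None,fx=5.7,fy=5.7,interpolation=cv2.INTER_CUBIC))
cv2.imwrite('pics/c2.png',cv2.resize(b,None,fx=6.5,fy=6.5,interpolation=cv2.INTER_CUBIC))
for n in('scene','top'):
    im=cv2.imread(f'pics/{n}0.png'); d=np.load(n+'0.npy'); h=cv2.cvtColor(im,cv2.COLOR_BGR2HSV)
    x0,x1,y0,y1=(215,360,185,280) if n=='scene' else (215,340,140,235)
    for c,lo,hi in(('orange',(5,180,120),(18,255,255)),('blue',(105,150,100),(120,255,255)),('red',(0,180,100),(4,255,255)),('yellow',(22,120,100),(35,255,255))):
        m=cv2.inRange(h,lo,hi); k=np.zeros_like(m); k[y0:y1,x0:x1]=m[y0:y1,x0:x1]
        N,l,st,ce=cv2.connectedComponentsWithStats(k)
        for j in range(1,N):
            if st[j,4]<3: continue
            v,u=np.nonzero(l==j); P=np.array([world(n,uu,vv,d[vv,uu]) for uu,vv in zip(u,v) if d[vv,uu]>0])
            r=cv2.minAreaRect(P[:,:2].astype(np.float32)*1000) if len(P) else 0
            print(n,c,st[j].tolist(),ce[j].round(1),np.median(P,0).round(4),'rect',np.round(r[0],1),np.round(r[1],1),round(r[2],1))
E
```

```text
scene orange [297, 242, 49, 29, 687] [320.6 256.3] [0.4035 0.2762 0.007 ] rect [406. 275.] [ 59.2 118.6] 6.8
scene blue [241, 216, 39, 19, 401] [261.4 225.4] [0.5566 0.3823 0.035 ] rect [552.2 384.7] [104.7  64.4] 83.5
scene red [291, 197, 10, 6, 38] [296.  199.5] [0.5235 0.291  0.1153] rect [523.7 290.6] [13.3 24.5] 17.4
scene red [350, 199, 9, 6, 37] [354.1 201.7] [0.4919 0.1318 0.076 ] rect [492.9 132.2] [22.8 14.8] 37.5
scene yellow [301, 195, 2, 3, 5] [301.6 195.8] [0.5496 0.2632 0.1   ] rect [550.8 263.5] [2.7 7.4] 66.7
scene yellow [302, 203, 1, 4, 4] [302.  204.5] [0.5513 0.2631 0.0699] rect [551.2 263. ] [0.3 1.4] 63.3
top orange [288, 207, 38, 20, 608] [306.8 216.9] [0.4062 0.2742 0.0086] rect [407.  274.5] [ 51.2 113.9] 5.7
top blue [254, 160, 34, 16, 529] [271.  167.5] [0.5545 0.3846 0.0371] rect [554.3 385.2] [100.7  48.4] 90.0
top red [296, 169, 8, 4, 31] [299.4 170.5] [0.5283 0.2924 0.1189] rect [528.9 291.3] [10.  20.1] 0.0
```

View pics/c1.png

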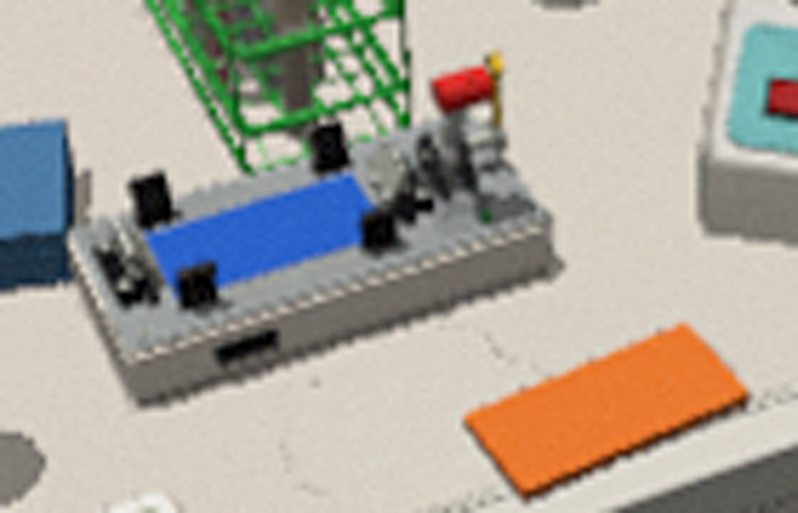

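View pics/c2.png

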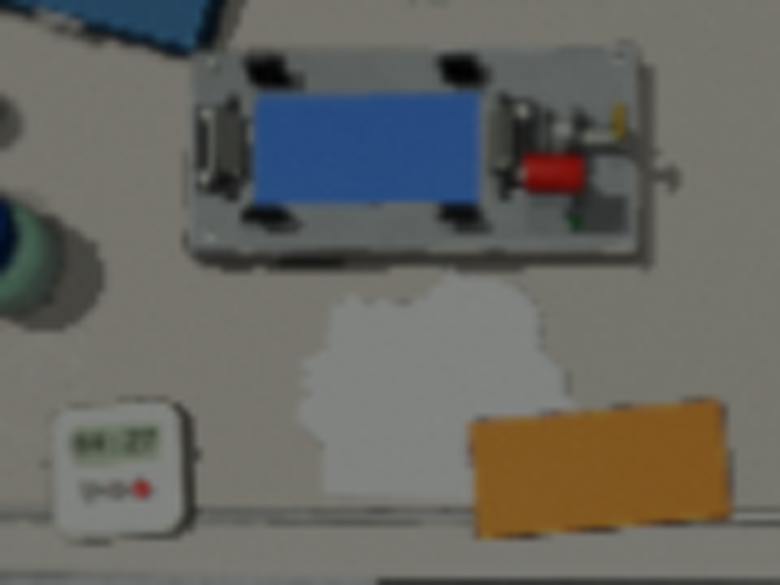

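The crops give these corners:
- **Plate (c2):** (472,424), (718,400), (728,517), (478,538).
- **Window (c2):** (255,94), (477,92), (478,202), (254,204).
- **Pointer:** tip near (496,62) in c1 and (619,108–138) in c2, nearly upright.
- **Lever:** the grip leans towards the robot.

```bash
python3 - <<'E'
from h import *
t=lambda x,y:((x+.5)/6.5-.5+215,(y+.5)/6.5-.5+145)
s=lambda x,y:((x+.5)/5.7-.5+215,(y+.5)/5.7-.5+185)
def rep(name,n,f,pts,z):
    P=np.array([world(n,*f(*p),z=z) for p in pts]); r=cv2.minAreaRect((P[:,:2]*1000).astype(np.float32))
    print(name,n,P.mean(0).round(4),'rect',np.round(r[1],1),round(r[2],2)); return P
rep('plate','top',t,[(472,424),(718,400),(728,517),(478,538)],.008)
rep('plate','scene',s,[(466,422),(685,324),(748,398),(528,495)],.008)
rep('win','top',t,[(255,94),(477,92),(478,202),(254,204)],.036)
rep('win','scene',s,[(148,238),(352,174),(395,235),(183,300)],.036)
P=rep('deck','top',t,[(195,45),(633,43),(640,252),(188,252)],.036);print(P.round(4).tolist())
P=rep('deck','scene',s,[(72,238),(435,118),(550,220),(130,355)],.036);print(P.round(4).tolist())
# pointer: intersect with plane y = yv-.121
for yv in(.382,.385,.388):
    y=yv-.121
    for nm,n,q in(('tip','scene',s(496,56)),('tipc','scene',s(496,63)),('base','scene',s(497,122)),('yel','top',t(619,108)),('yel','top',t(619,138))):
        a=world(n,*q,z=0);b=world(n,*q,z=.2);k=(y-a[1])/(b[1]-a[1]);print(yv,nm,n,(a+k*(b-a)).round(4))
for q in((556,156),(556,173),(556,191)): print('grip top',world('top',*t(*q),z=.108).round(4))
print(world('scene',*s(463,90),z=.108).round(4))
# predicted
for th in(-.2,-.1,0,.1,.2):
    p=np.array([.5545+.05*np.sin(th),.264,.054+.05*np.cos(th)]);u=pix('scene',p);w=pix('top',p);print(th,((u+.5-[215,185])*5.7).round(0),((w+.5-[215,145])*6.5).round(0))
E
```

```text
plate top [0.4067 0.2749 0.008 ] rect [ 55.5 118. ] 5.16
plate scene [0.4023 0.2747 0.008 ] rect [ 56.9 119.4] 7.3
win top [0.5552 0.385  0.036 ] rect [ 52.8 106. ] 0.74
win scene [0.5516 0.3821 0.036 ] rect [ 52.2 105.4] 1.6
deck top [0.5555 0.3627 0.036 ] rect [100.  211.7] 0.29
[[0.6047, 0.4678, 0.036], [0.6061, 0.26, 0.036], [0.5062, 0.2556, 0.036], [0.5052, 0.4673, 0.036]]
deck scene [0.5497 0.3672 0.036 ] rect [ 98.4 209. ] 0.95
[[0.5914, 0.4679, 0.036], [0.6023, 0.2771, 0.036], [0.5042, 0.2575, 0.036], [0.5009, 0.4664, 0.036]]
0.382 tip scene [0.5559 0.261  0.1006]
0.382 tipc scene [0.5563 0.261  0.0962]
0.382 base scene [0.5584 0.261  0.0588]
0.382 yel top [0.5492 0.261  0.1492]
0.382 yel top [0.537  0.261  0.1458]
0.385 tip scene [0.5483 0.264  0.1066]
0.385 tipc scene [0.5487 0.264  0.1022]
0.385 base scene [0.5508 0.264  0.0651]
0.385 yel top [0.5639 0.264  0.0839]
0.385 yel top [0.5509 0.264  0.0803]
0.388 tip scene [0.5408 0.267  0.1126]
0.388 tipc scene [0.5412 0.267  0.1082]
0.388 base scene [0.5433 0.267  0.0714]
0.388 yel top [0.5786 0.267  0.0186]
0.388 yel top [0.5648 0.267  0.0148]
grip top [0.5368 0.2903 0.108 ]
grip top [0.5292 0.2902 0.108 ]
grip top [0.5212 0.2901 0.108 ]
[0.5288 0.289  0.108 ]
-0.2 [500.  67.] [617. 142.]
-0.1 [496.  60.] [617. 131.]
0 [492.  54.] [617. 119.]
0.1 [488.  49.] [617. 108.]
0.2 [484.  45.] [618.  98.]
```

```bash
cat >> h.py <<'E'
from scipy.spatial.transform import Rotation as R
def plan(goal,yaw,n):
    """constant row (mm, rad about tool z) repeated n times, tool pointing down"""
    o=ctrl.get_obs(); A=R.from_euler('xyz',o['tool_rot']); G=R.from_euler('xyz',[np.pi,0,yaw])
    rv=(A.inv()*G).as_rotvec(); r=R.from_rotvec(rv/n); S=np.zeros((3,3)); C=A
    for _ in range(n): S+=C.as_matrix(); C=C*r
    print('row mm',(np.linalg.solve(S,np.array(goal)-o['ee_pos'])*1000).round(2),'turn',(rv/n).round(4),'n',n)
def st():
    o=ctrl.get_obs(); print('t',round(o['clock'],2),o['ee_pos'].round(4),o['tool_rot'].round(4),'F',o['contact_force'].round(1),'w',round(o['gripper_width'],3),'g',round(o['grasp_force'],1))
E
python3 - <<'E'
from h import *
plan([.4045,.2748,.2],np.pi/2+.107,24)
# pointer overlay, per-view offset so window centre agrees
a=cv2.imread('pics/scene0.png')[190:212,290:312]; b=cv2.imread('pics/top0.png')[158:174,300:316]
A=cv2.resize(a,None,fx=18,fy=18,interpolation=cv2.INTER_NEAREST);B=cv2.resize(b,(396,396),interpolation=cv2.INTER_NEAREST)
A2,B2=A.copy(),B.copy()
for th,c in((-.3,(255,0,0)),(-.15,(255,255,0)),(0,(0,0,0)),(.15,(255,0,255)),(.3,(0,0,255))):
    for n,V,I,sc,o in(('scene',(.5516,.3821),A2,18,(290,190)),('top',(.5552,.385),B2,24.75,(300,158))):
        c_,s_=np.cos(.015),np.sin(.015)
        q=[]
        for l in(0,.02,.035,.05):
            x,y=l*np.sin(th),-.121; p=[V[0]+c_*x-s_*y,V[1]+s_*x+c_*y,.054+l*np.cos(th)]
            q.append((pix(n,p)+.5-o)*sc)
        cv2.polylines(I,[np.int32(q)],False,c,1)
top=np.hstack([A,A2]);bot=np.zeros((396,792,3),np.uint8);bot=np.hstack([B,B2])
out=np.vstack([top[:,:792],bot]); cv2.imwrite('pics/ptr.png',cv2.resize(out,(592,592),interpolation=cv2.INTER_AREA)); print(out.shape)
E
```

```text
row mm [ 37.98 -13.     0.57] turn [-0.0001 -0.     -0.0607] n 24
(792, 792, 3)
```

View pics/ptr.png

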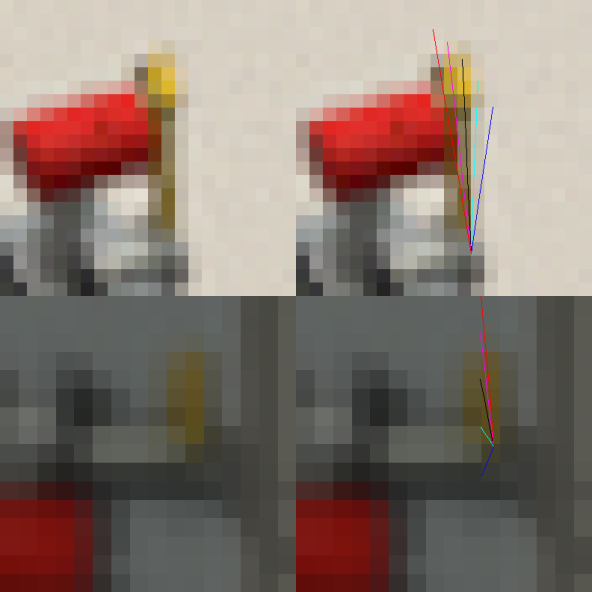

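The pointer stands about upright. It falls between the 0 and +0.1 overlays, so I take about +0.05. Next I go to the plate.

>>> drive_tool([
  [[38,-13,0.6],[0,0,-0.0607]],
  [[38,-13,0.6],[0,0,-0.0607]],
  [[38,-13,0.6],[0,0,-0.0607]],
  [[38,-13,0.6],[0,0,-0.0607]],
  [[38,-13,0.6],[0,0,-0.0607]],
  [[38,-13,0.6],[0,0,-0.0607]],
  [[38,-13,0.6],[0,0,-0.0607]],
  [[38,-13,0.6],[0,0,-0.0607]],
  [[38,-13,0.6],[0,0,-0.0607]],
  [[38,-13,0.6],[0,0,-0.0607]],
  [[38,-13,0.6],[0,0,-0.0607]],
  [[38,-13,0.6],[0,0,-0.0607]],
  [[38,-13,0.6],[0,0,-0.0607]],
  [[38,-13,0.6],[0,0,-0.0607]],
  [[38,-13,0.6],[0,0,-0.0607]],
  [[38,-13,0.6],[0,0,-0.0607]],
  [[38,-13,0.6],[0,0,-0.0607]],
  [[38,-13,0.6],[0,0,-0.0607]],
], hand=-1)

```text
clock: 1.9
ee_pos: [0.4581, 0.0425, 0.2028]
tool_rot: [-3.141, 0.0, 1.316]
contact_force: [0.0, 0.2, -0.1]
gripper_width: 0.997
grasp_force: 0.0
```

>>> drive_tool([
  [[38,-13,0.6],[0,0,-0.0607]],
  [[38,-13,0.6],[0,0,-0.0607]],
  [[38,-13,0.6],[0,0,-0.0607]],
  [[38,-13,0.6],[0,0,-0.0607]],
  [[38,-13,0.6],[0,0,-0.0607]],
  [[38,-13,0.6],[0,0,-0.0607]],
  [[0,0,0],[0,0,0]],
  [[0,0,0],[0,0,0]],
])

```text
clock: 2.7
ee_pos: [0.4045, 0.2748, 0.1991]
tool_rot: [-3.141, 0.001, 1.679]
contact_force: [0.6, 0.7, 0.6]
gripper_width: 1.001
grasp_force: 0.0
```

```bash
python3 - <<'E'
from h import *
st(); plan([.4045,.2748,.03],np.pi/2+.107,1)
E
```

```text
t 2.7 [0.4045 0.2748 0.1991] [-3.1408e+00  1.1000e-03  1.6793e+00] F [0.6 0.7 0.6] w 1.001 g 0.0
row mm [1.7000e-01 1.3000e-01 1.6909e+02] turn [-0.0008  0.0011  0.0015] n 1
```

>>> drive_tool([
  [[0,0,40],[0,0,0]],
  [[0,0,40],[0,0,0]],
  [[0,0,40],[0,0,0]],
  [[0,0,40],[0,0,0]],
  [[0,0,20],[0,0,0]],
  [[0,0,10],[0,0,0]],
  [[0,0,5.5],[0,0,0]],
  [[0,0,0],[0,0,0]],
  [[0,0,0],[0,0,0]],
])

```text
clock: 3.6
ee_pos: [0.406, 0.2749, 0.005]
tool_rot: [3.139, -0.001, 1.677]
contact_force: [0.1, 0.2, 0.8]
gripper_width: 1.001
grasp_force: 0.0
```

>>> drive_tool([
  [[0,0,0],[0,0,0]],
  [[0,0,0],[0,0,0]],
  [[0,0,0],[0,0,0]],
  [[0,0,0],[0,0,0]],
  [[0,0,0],[0,0,0]],
  [[0,0,0],[0,0,0]],
  [[0,0,0],[0,0,0]],
  [[0,0,0],[0,0,0]],
  [[0,0,0],[0,0,0]],
  [[0,0,0],[0,0,0]],
], hand=1, newtons=25)

```text
clock: 4.6
ee_pos: [0.4052, 0.2747, 0.0042]
tool_rot: [3.141, -0.0, 1.678]
contact_force: [-0.8, 0.3, 2.3]
gripper_width: 0.609
grasp_force: 25.0
```

The opening is about 55 mm, so the plate is held. I lift and check how it sits in the hand.

>>> drive_tool([
  [[0,0,-10],[0,0,0]],
  [[0,0,-20],[0,0,0]],
  [[0,0,-40],[0,0,0]],
  [[0,0,-40],[0,0,0]],
  [[0,0,-10],[0,0,0]],
  [[0,0,0],[0,0,0]],
  [[0,0,0],[0,0,0]],
  [[0,0,0],[0,0,0]],
])

```text
clock: 5.4
ee_pos: [0.4038, 0.2738, 0.1223]
tool_rot: [-3.138, 0.002, 1.678]
contact_force: [-0.5, -0.2, -0.4]
gripper_width: 0.61
grasp_force: 25.0
```

```bash
python3 - <<'E'
from h import *
st()
im,d=ctrl.camera('scene'); cv2.imwrite('pics/s1.png',im); T,_=ctrl.camera('top');cv2.imwrite('pics/t1.png',T)
a=cv2.resize(im[165:275,215:355],(560,440),interpolation=cv2.INTER_CUBIC)
b=cv2.resize(T[140:240,265:345],(240,300),interpolation=cv2.INTER_CUBIC)
o=np.zeros((440,800,3),np.uint8);o[:,:560]=a;o[:300,560:]=b;cv2.imwrite('pics/l1.png',o)
E
```

```text
t 5.4 [0.4038 0.2738 0.1223] [-3.1380e+00  1.9000e-03  1.6776e+00] F [-0.5 -0.2 -0.4] w 0.61 g 25.0
```

View pics/l1.png

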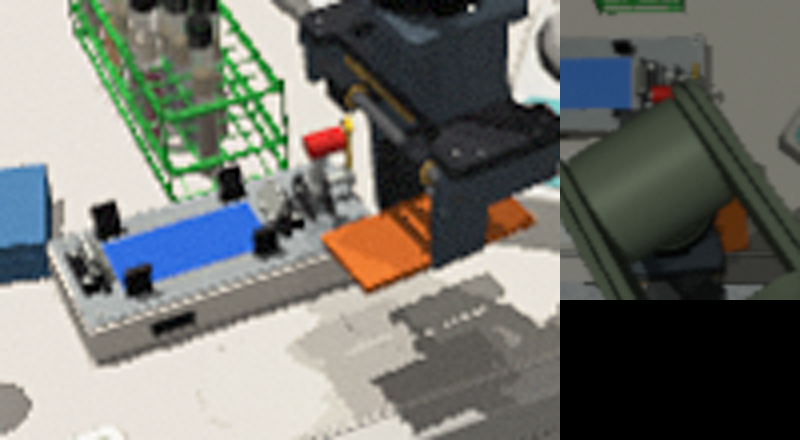

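The plate hangs level. Its left end shows corners at (323,240) and (370,290), and its right tip is at (535,218).

```bash
python3 - <<'E'
from h import *
f=lambda x,y:((x+.5)/4-.5+215,(y+.5)/4-.5+165)
P=[world('scene',*f(*p),z=.1261) for p in((323,239),(370,289),(535,217))]
for p in P: print(p.round(4))
m=(P[0]+P[1])/2; y=.107; L=np.array([-np.sin(y),np.cos(y)]); print('width',np.linalg.norm(P[0]-P[1]),'centre',(m[:2]-.06*L).round(4), 'edge yaw', np.arctan2(*(P[0]-P[1])[1::-1]), 'end-right len', (m-P[2])[:2]@L)
E
```

```text
[0.4185 0.3353 0.1261]
[0.3651 0.3279 0.1261]
[0.3812 0.2106 0.1261]
width 0.05392562806986338 centre [0.3982 0.2719] edge yaw 0.13748473092969996 end-right len 0.1191872703820338
```

```bash
python3 - <<'E'
from h import *
for n in('top','scene'):
    d=np.load(n+'0.npy'); P=np.array([world(n,u,v,d[v,u]) for v in range(60,280) for u in range(150,340) if d[v,u]>0])
    for xr in((.61,.65),(.65,.7)):
        for ya in np.arange(.24,.5,.04):
            m=(P[:,0]>xr[0])&(P[:,0]<xr[1])&(P[:,1]>ya)&(P[:,1]<ya+.04); print(n,xr,round(ya,2),m.sum(),P[m,2].max().round(3) if m.any() else '')
E
python3 -c "
from h import *
plan([.4038,.384,.122],np.pi/2+.012,4)"
```

```text
row mm [27.44  1.87  0.09] turn [-0.0007  0.0004  0.0237] n 4Traceback (most recent call last):
  File "<stdin>", line 3, in <module>
  File "h.py", line 8, in world
    i,f=K(n); a=np.array([(u-i['cx'])/f,(v-i['cy'])/f]); s=a.copy()
        ~^^^
  File "h.py", line 4, in K
    i=ctrl.camera_info(n); f=200/np.tan(np.radians(i['vfov'])/2)
ValueError: time passes only in moves, steps and waits
```

```bash
sed -i 's/^def K/import functools\n@functools.cache\ndef K/' h.py; python3 - <<'E'
from h import *
for n in('top','scene'):
    d=np.load(n+'0.npy'); P=np.array([world(n,u,v,d[v,u]) for v in range(60,280,1) for u in range(200,330) if d[v,u]>0])
    for xr in((.61,.65),(.65,.7)):
        print(n,xr,[(round(ya,2),P[m,2].max().round(3)) for ya in np.arange(.24,.5,.04) if (m:=(P[:,0]>xr[0])&(P[:,0]<xr[1])&(P[:,1]>ya)&(P[:,1]<ya+.04)).any()])
E
```

```text
top (0.61, 0.65) [(np.float64(0.24), np.float64(0.597)), (np.float64(0.28), np.float64(0.597)), (np.float64(0.32), np.float64(0.596)), (np.float64(0.36), np.float64(0.599)), (np.float64(0.4), np.float64(0.598)), (np.float64(0.44), np.float64(0.041)), (np.float64(0.48), np.float64(0.041))]
top (0.65, 0.7) [(np.float64(0.24), np.float64(0.085)), (np.float64(0.28), np.float64(0.152)), (np.float64(0.32), np.float64(0.155)), (np.float64(0.36), np.float64(0.086)), (np.float64(0.4), np.float64(0.008)), (np.float64(0.44), np.float64(0.041)), (np.float64(0.48), np.float64(0.041))]
scene (0.61, 0.65) [(np.float64(0.24), np.float64(0.087)), (np.float64(0.28), np.float64(0.082)), (np.float64(0.32), np.float64(0.148)), (np.float64(0.36), np.float64(0.089)), (np.float64(0.4), np.float64(0.001)), (np.float64(0.44), np.float64(0.038)), (np.float64(0.48), np.float64(0.038))]
scene (0.65, 0.7) [(np.float64(0.24), np.float64(0.083)), (np.float64(0.28), np.float64(0.148)), (np.float64(0.32), np.float64(0.152)), (np.float64(0.36), np.float64(0.083)), (np.float64(0.4), np.float64(0.002)), (np.float64(0.44), np.float64(0.037)), (np.float64(0.48), np.float64(0.037))]
```

>>> drive_tool([
  [[27.5,2,0],[0,0,0.0237]],
  [[27.5,2,0],[0,0,0.0237]],
  [[27.5,2,0],[0,0,0.0237]],
  [[27.5,2,0],[0,0,0.0237]],
  [[0,0,0],[0,0,0]],
])

```text
clock: 6.0
ee_pos: [0.4053, 0.3876, 0.1228]
tool_rot: [-3.141, -0.001, 1.585]
contact_force: [-0.9, -1.2, -0.6]
gripper_width: 0.61
grasp_force: 25.0
```

```bash
python3 - <<'E'
from h import *
for n in('top','scene'):
    d=np.load(n+'0.npy'); P=np.array([world(n,u,v,d[v,u]) for v in range(60,280,1) for u in range(200,330) if d[v,u]>0])
    m=(P[:,0]>.6)&(P[:,0]<.7)&(P[:,1]>.3)&(P[:,1]<.45)&(P[:,2]>.10)&(P[:,2]<.3); Q=P[m]; i=np.argsort(Q[:,0])[:12]; print(n,'min x',Q[i].round(3).tolist(),'ymax',Q[:,1].max())
st(); plan([.555,.384,.122],np.pi/2+.012,4)
E
```

```text
top min x [[0.642, 0.333, 0.137], [0.642, 0.336, 0.106], [0.643, 0.329, 0.144], [0.643, 0.33, 0.135], [0.643, 0.329, 0.151], [0.643, 0.336, 0.132], [0.644, 0.334, 0.122], [0.644, 0.328, 0.101], [0.644, 0.334, 0.101], [0.644, 0.335, 0.139], [0.644, 0.333, 0.139], [0.644, 0.333, 0.11]] ymax 0.3417844807655287
scene min x [[0.638, 0.339, 0.121], [0.638, 0.336, 0.113], [0.639, 0.336, 0.11], [0.639, 0.336, 0.143], [0.64, 0.334, 0.129], [0.64, 0.337, 0.126], [0.64, 0.33, 0.14], [0.64, 0.335, 0.122], [0.641, 0.33, 0.106], [0.641, 0.331, 0.127], [0.641, 0.335, 0.115], [0.641, 0.336, 0.101]] ymax 0.3573827808844123
t 6.0 [0.4053 0.3876 0.1228] [-3.1412e+00 -6.0000e-04  1.5848e+00] F [-0.9 -1.2 -0.6] w 0.61 g 25.0
row mm [-1.41 37.42  0.2 ] turn [-0.0001 -0.0002  0.0005] n 4
```

>>> drive_tool([
  [[-1.4,30,0],[0,0,0]],
  [[-1.4,40,0],[0,0,0]],
  [[-1.4,40,0],[0,0,0]],
  [[-1.4,30,0],[0,0,0]],
  [[0,9.6,0],[0,0,0]],
  [[0,0,0],[0,0,0]],
  [[0,0,20],[0,0,0]],
  [[0,0,20],[0,0,0]],
  [[0,0,10],[0,0,0]],
  [[0,0,0],[0,0,0]],
  [[0,0,0],[0,0,0]],
  [[0,0,0],[0,0,0]],
])

```text
clock: 7.2
ee_pos: [0.5551, 0.3815, 0.0753]
tool_rot: [3.14, -0.001, 1.583]
contact_force: [1.2, 0.2, -0.5]
gripper_width: 0.607
grasp_force: 25.0
```

```bash
python3 - <<'E'
from h import *
st()
im,d=ctrl.camera('scene'); cv2.imwrite('pics/s2.png',im); T,_=ctrl.camera('top');cv2.imwrite('pics/t2.png',T)
a=cv2.resize(im[180:260,215:325],(770,560),interpolation=cv2.INTER_CUBIC)
cv2.imwrite('pics/l2.png',a)
E
```

```text
t 7.2 [0.5551 0.3815 0.0753] [ 3.1399e+00 -1.0000e-03  1.5831e+00] F [ 1.2  0.2 -0.5] w 0.607 g 25.0
```

View pics/l2.png

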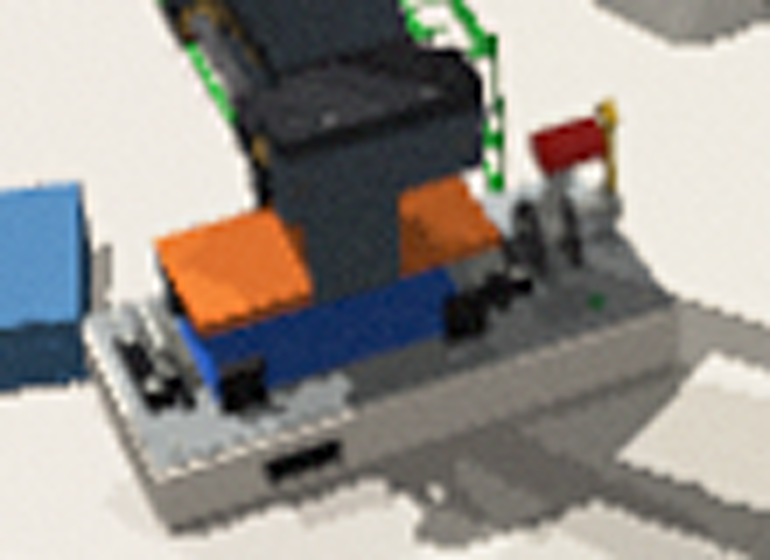

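The plate is over the window. Its corners are at (158,242), (205,332), (460,178) and (500,240).

```bash
python3 - <<'E'
from h import *
f=lambda x,y:((x+.5)/7-.5+215,(y+.5)/7-.5+180)
P=np.array([world('scene',*f(*p),z=.0791) for p in((158,242),(205,332),(460,178),(500,240))])
print(P.round(4),P.mean(0)); r=cv2.minAreaRect((P[:,:2]*1000).astype(np.float32));print(r)
# blue/guides in this image: window left edge etc.
W=np.array([world('scene',*f(*p),z=.036) for p in((215,398),(450,265))]);print(W.round(4))
st(); plan([.555,.384,.0753],np.pi/2+.012,1)
E
```

```text
[[0.5767 0.439  0.0791]
 [0.5185 0.4386 0.0791]
 [0.5637 0.3216 0.0791]
 [0.5212 0.3218 0.0791]] [0.54503678 0.38025308 0.0791    ]
((547.9808349609375, 380.1698913574219), (58.21565628051758, 117.28076934814453), 0.37424328923225403)
[[0.5306 0.4361 0.036 ]
 [0.5658 0.3281 0.036 ]]
t 7.3 [0.5552 0.3814 0.0751] [ 3.1400e+00 -1.0000e-03  1.5829e+00] F [-1.3 -0.9 -0.8] w 0.605 g 25.0
row mm [ 2.58 -0.18 -0.15] turn [ 0.0016 -0.001   0.0001] n 1
```

>>> drive_tool([
  [[2.6,0.6,0],[0,0,0]],
  [[0,0,6],[0,0,0]],
  [[0,0,6],[0,0,0]],
  [[0,0,0],[0,0,0]],
  [[0,0,4],[0,0,0]],
  [[0,0,3],[0,0,0]],
  [[0,0,0],[0,0,0]],
  [[0,0,0],[0,0,0]],
])

```text
clock: 8.1
ee_pos: [0.5556, 0.3842, 0.0553]
tool_rot: [3.141, -0.001, 1.583]
contact_force: [-0.1, 1.8, 1.3]
gripper_width: 0.61
grasp_force: 25.0
```

```bash
python3 -c "
from h import *
st(); print(ctrl.get_obs()['moment'])"
```

```text
t 8.1 [0.5556 0.3842 0.0553] [ 3.1408e+00 -1.1000e-03  1.5827e+00] F [-0.1  1.8  1.3] w 0.61 g 25.0
[ 0.32300144 -0.13421445  0.02043757]
```

The plate is between the guides with no side force, and the fingertips are 4 mm above its underside. I can press it down while gripped.

>>> drive_tool([
  [[0,0,0],[0,0,0]],
  [[0,0,0],[0,0,0]],
  [[0,0,3],[0,0,0]],
  [[0,0,3],[0,0,0]],
  [[0,0,0],[0,0,0]],
  [[0,0,0],[0,0,0]],
], hand=1, newtons=55)

```text
clock: 8.7
ee_pos: [0.5561, 0.3836, 0.0497]
tool_rot: [3.14, -0.0, 1.583]
contact_force: [0.9, 1.1, 3.9]
gripper_width: 0.606
grasp_force: 55.0
```

>>> drive_tool([
  [[0,0,2],[0,0,0]],
  [[0,0,2],[0,0,0]],
  [[0,0,2],[0,0,0]],
  [[0,0,0],[0,0,0]],
  [[0,0,0],[0,0,0]],
])

```text
clock: 9.2
ee_pos: [0.555, 0.3835, 0.0419]
tool_rot: [-3.14, 0.001, 1.583]
contact_force: [1.5, 3.0, -3.1]
gripper_width: 0.599
grasp_force: 55.0
```

>>> drive_tool([
  [[0,0,1.5],[0,0,0]],
  [[0,0,1],[0,0,0]],
  [[0,0,0],[0,0,0]],
  [[0,0,0],[0,0,0]],
])

```text
clock: 9.6
ee_pos: [0.5551, 0.3833, 0.0403]
tool_rot: [-3.141, 0.001, 1.583]
contact_force: [0.2, 0.5, -0.5]
gripper_width: 0.607
grasp_force: 55.0
```

```bash
python3 - <<'E'
from h import *
st()
im,d=ctrl.camera('scene'); cv2.imwrite('pics/s3.png',im)
cv2.imwrite('pics/l3.png',cv2.resize(im[180:260,215:325],(770,560),interpolation=cv2.INTER_CUBIC))
E
```

```text
t 9.6 [0.5551 0.3833 0.0403] [-3.1409e+00  8.0000e-04  1.5827e+00] F [ 0.2  0.5 -0.5] w 0.607 g 55.0
```

View pics/l3.png

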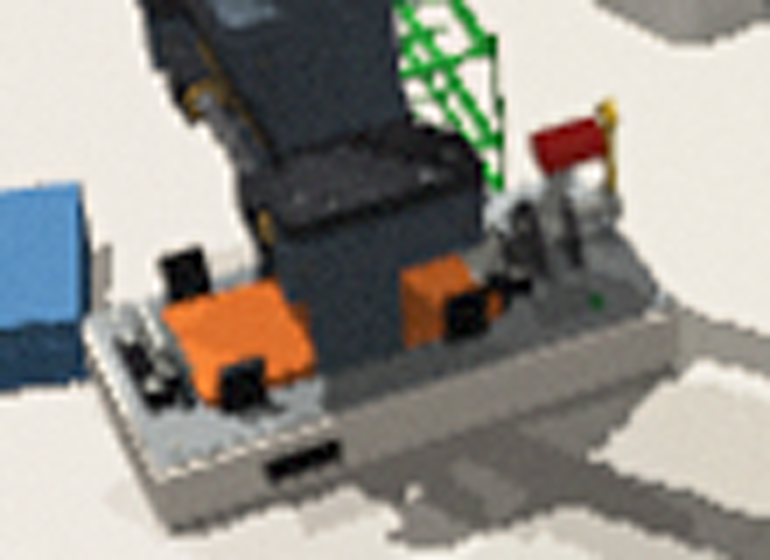

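The plate appears to be down on the deck between the guides. One firmer press, then release.

>>> drive_tool([
  [[0,0,1],[0,0,0]],
  [[0,0,0.7],[0,0,0]],
  [[0,0,0],[0,0,0]],
  [[0,0,0],[0,0,0]],
])

```text
clock: 10.05
ee_pos: [0.5553, 0.3833, 0.0402]
tool_rot: [3.141, 0.0, 1.583]
contact_force: [-2.3, -1.6, 6.7]
gripper_width: 0.604
grasp_force: 55.0
```

>>> drive_tool([
  [[0,0,-0.7],[0,0,0]],
  [[0,0,0],[0,0,0]],
  [[0,0,0],[0,0,0]],
  [[0,0,0],[0,0,0]],
  [[0,0,0],[0,0,0]],
  [[0,0,0],[0,0,0]],
], hand=-1)

```text
clock: 10.65
ee_pos: [0.5554, 0.3836, 0.0393]
tool_rot: [-3.141, 0.0, 1.583]
contact_force: [-0.4, 0.3, 0.7]
gripper_width: 1.002
grasp_force: 0.0
```

>>> drive_tool([
  [[0,0,-20],[0,0,0]],
  [[0,0,-40],[0,0,0]],
  [[0,0,-40],[0,0,0]],
  [[0,0,-40],[0,0,0]],
  [[0,-40,0],[0,0,0]],
  [[0,-40,0],[0,0,0]],
  [[0,-40,0],[0,0,0]],
  [[0,-40,0],[0,0,0]],
  [[0,0,0],[0,0,0]],
], hand=1)

```text
clock: 11.55
ee_pos: [0.3908, 0.3809, 0.1797]
tool_rot: [-3.139, 0.001, 1.586]
contact_force: [1.0, 0.1, 0.6]
gripper_width: 0.245
grasp_force: 0.0
```

```bash
python3 - <<'E'
from h import *
st()
im,d=ctrl.camera('scene'); cv2.imwrite('pics/s4.png',im)
T,dt=ctrl.camera('top'); cv2.imwrite('pics/t4.png',T)
o=np.zeros((600,770,3),np.uint8);o[:380]=cv2.resize(im[190:245,220:331],(770,380),interpolation=cv2.INTER_CUBIC)
o[380:]=cv2.resize(T[152:187,235:357],(770,220),interpolation=cv2.INTER_CUBIC);cv2.imwrite('pics/l4.png',o)
for n,I,D in(('scene',im,d),('top',T,dt)):
    m=cv2.inRange(cv2.cvtColor(I,cv2.COLOR_BGR2HSV),(5,180,80),(18,255,255)); m[:,:200]=0;m[:,340:]=0
    v,u=np.nonzero(m); P=np.array([world(n,a,b,D[b,a]) for a,b in zip(u,v)]); 
    if len(P)>20:
        A=np.c_[P[:,:2]-P[:,:2].mean(0),np.ones(len(P))]; c=np.linalg.lstsq(A,P[:,2],rcond=None)[0]; print(n,len(P),P.mean(0).round(4),'slopes',c.round(4), 'rect',cv2.minAreaRect((P[:,:2]*1000).astype(np.float32)))
E
```

```text
t 11.55 [0.3908 0.3809 0.1797] [-3.1387e+00  1.3000e-03  1.5858e+00] F [1.  0.1 0.6] w 0.245 g 0.0
scene 474 [0.5446 0.3931 0.0488] slopes [-0.7836  0.1144  0.0488] rect ((119.29000854492188, 466.31097412109375), (121.4644775390625, 957.89013671875), 78.92745208740234)
top 610 [0.5549 0.3829 0.0484] slopes [-2.0495 -0.2688  0.0484] rect ((477.01019287109375, 299.30364990234375), (343.37103271484375, 111.06739807128906), 46.19462966918945)
```

View pics/l4.png

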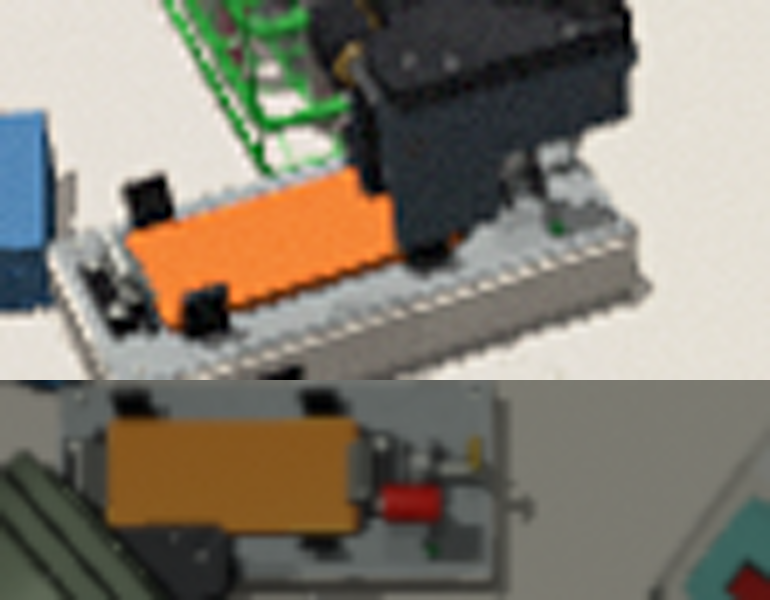

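```bash
python3 - <<'E'
from h import *
acc={}
for k in range(4):
  for n in('scene','top'):
    I,D=ctrl.camera(n)
    m=cv2.inRange(cv2.cvtColor(I,cv2.COLOR_BGR2HSV),(5,180,80),(18,255,255)); m[:,:200]=0;m[:,340:]=0; m=cv2.erode(m,np.ones((3,3)))
    v,u=np.nonzero(m); acc.setdefault(n,[]).append(np.array([world(n,a,b,D[b,a]) for a,b in zip(u,v)]))
for n in acc:
    P=np.vstack(acc[n]); P=P[(abs(P[:,2]-.045)<.02)&(abs(P[:,1]-.384)<.07)]
    c=np.linalg.lstsq(np.c_[P[:,:2]-[.555,.384],np.ones(len(P))],P[:,2],rcond=None)[0]; print(n,len(P),'slope,z',c.round(4))
    for a in np.arange(.32,.45,.02):
        q=P[(P[:,1]>a)&(P[:,1]<a+.02)]; print('  y',round(a+.01,2),len(q),np.median(q[:,2]).round(4) if len(q) else '')
st()
E
```

```text
scene 1361 slope,z [-0.0162  0.0028  0.0427]
  y 0.33 0 
  y 0.35 172 0.0427
  y 0.37 339 0.0428
  y 0.39 347 0.0429
  y 0.41 309 0.0426
  y 0.43 194 0.0427
  y 0.45 0 
top 1893 slope,z [-0.0061  0.0007  0.0447]
  y 0.33 136 0.0443
  y 0.35 400 0.0446
  y 0.37 373 0.0447
  y 0.39 349 0.0448
  y 0.41 329 0.0447
  y 0.43 306 0.0445
  y 0.45 0 
t 12.05 [0.396  0.3817 0.1792] [-3.1414e+00  3.0000e-04  1.5820e+00] F [-0.2 -0.7  0.4] w -0.001 g 0.0
```

The plate is level with its top at 44 mm, so it is seated. Now for the lever: go in front of its grip with shut fingers.

>>> drive_tool([
  [[-40,40,0],[0,0,0]],
  [[-41,40,0],[0,0,0]],
  [[0,0,40],[0,0,0]],
  [[0,0,39],[0,0,0]],
  [[0,0,0],[0,0,0]],
  [[0,0,0],[0,0,0]],
])

```text
clock: 12.65
ee_pos: [0.4668, 0.3115, 0.1007]
tool_rot: [-3.141, 0.0, 1.583]
contact_force: [0.5, -0.4, 1.5]
gripper_width: 0.006
grasp_force: 0.0
```

```bash
python3 -c "
from h import *
st(); plan([.505,.299,.1],np.pi/2+.012,1)"
```

```text
t 12.65 [0.4668 0.3115 0.1007] [-3.1410e+00  5.0000e-04  1.5826e+00] F [ 0.5 -0.4  1.5] w 0.006 g 0.0
row mm [-12.94  38.06   0.66] turn [-0.0006  0.0005 -0.0002] n 1
```

>>> drive_tool([
  [[-12.5,0,0],[0,0,0]],
  [[0,20,0],[0,0,0]],
  [[0,10,0],[0,0,0]],
  [[0,5,0],[0,0,0]],
  [[0,5,0],[0,0,0]],
  [[0,5,0],[0,0,0]],
  [[0,5,0],[0,0,0]],
  [[0,5,0],[0,0,0]],
  [[0,5,0],[0,0,0]],
  [[0,0,0],[0,0,0]],
  [[0,0,0],[0,0,0]],
])

```text
clock: 13.75
ee_pos: [0.5273, 0.2997, 0.1003]
tool_rot: [3.14, 0.0, 1.583]
contact_force: [0.1, 0.1, -0.3]
gripper_width: 0.004
grasp_force: 0.0
```

```bash
python3 - <<'E'
from h import *
st()
ims={n:np.mean([ctrl.camera(n)[0].astype(float) for _ in range(3)],0).astype(np.uint8) for n in('scene','top')}
a,b=ims['scene'],ims['top']; cv2.imwrite('pics/s5.png',a);cv2.imwrite('pics/t5.png',b)
h=lambda I,n:cv2.resize(I,n,interpolation=cv2.INTER_CUBIC)
o=np.zeros((480,800,3),np.uint8);o[:,:480]=h(a[185:215,282:312],(480,480));o[:320,480:]=h(b[155:175,290:310],(320,320));cv2.imwrite('pics/l5.png',o)
E
```

```text
t 13.75 [0.5273 0.2997 0.1003] [3.1405 0.     1.5828] F [ 0.1  0.1 -0.3] w 0.004 g 0.0
```

View pics/l5.png

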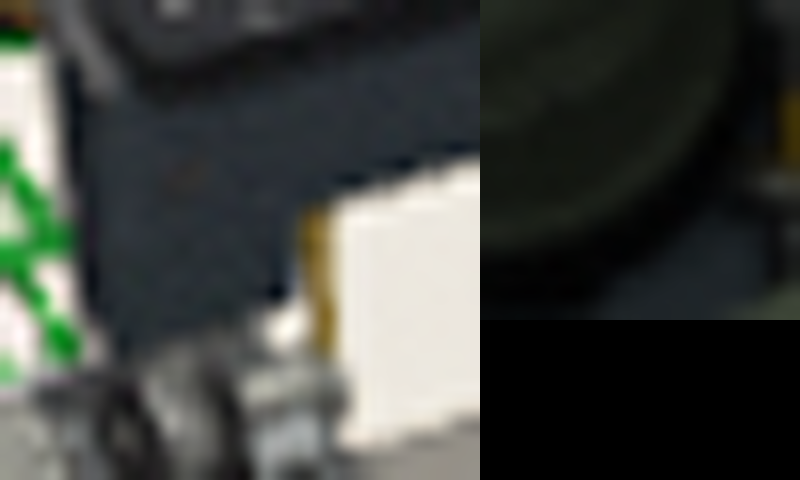

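The hand hides the lever. I push a little further, then back off and look.

>>> drive_tool([
  [[0,3,0],[0,0,0]],
  [[0,3,0],[0,0,0]],
  [[0,1,0],[0,0,0]],
  [[0,0,0],[0,0,0]],
  [[0,0,0],[0,0,0]],
  [[0,-30,0],[0,0,0]],
  [[0,-40,0],[0,0,0]],
  [[0,-20,-40],[0,0,0]],
  [[-30,0,-40],[0,0,0]],
  [[-40,0,-20],[0,0,0]],
  [[-40,0,0],[0,0,0]],
  [[0,0,0],[0,0,0]],
])

```text
clock: 15.25
ee_pos: [0.4451, 0.1853, 0.2016]
tool_rot: [3.139, 0.001, 1.579]
contact_force: [0.3, 0.6, -0.5]
gripper_width: 0.004
grasp_force: 0.0
```

```bash
cat > look.py <<'E'
from h import *
import sys
st(); k=sys.argv[1]
fr={n:[ctrl.camera(n) for _ in range(3)] for n in('scene','top')}
h=lambda I,n:cv2.resize(I,n,interpolation=cv2.INTER_CUBIC)
a,b=[np.mean([f[0].astype(float) for f in fr[n]],0).astype(np.uint8) for n in('scene','top')]
A=h(a[187:215,285:313],(448,448));B=h(b[155:177,290:312],(352,352))
o=np.zeros((448,800,3),np.uint8);o[:,:448]=A;o[:352,448:]=B;cv2.imwrite(f'pics/look{k}.png',o)
V={'scene':(.5516,.3821),'top':(.5552,.385)}; c_,s_=np.cos(.012),np.sin(.012)
def model(n,th,l,y): x=l*np.sin(th); return pix(n,[V[n][0]+c_*x-s_*y,V[n][1]+s_*x+c_*y,.054+l*np.cos(th)])
for n,I in(('scene',a),('top',b)):
    hs=cv2.cvtColor(I,cv2.COLOR_BGR2HSV)
    for nm,ms in(('red',((0,170,70),(6,255,255))),('yel',((18,110,60),(35,255,255)))):
        m=cv2.inRange(hs,*ms); z=np.zeros_like(m); s=np.s_[187:215,285:313] if n=='scene' else np.s_[155:177,290:312]; z[s]=m[s]
        v,u=np.nonzero(z)
        if len(v): print(n,nm,len(v),'mean',u.mean().round(2),v.mean().round(2),'u',u.min(),u.max(),'v',v.min(),v.max())
    for th in(-.2,-.1,0,.1,.2): print('  th',th,'grip',model(n,th,.062,-.093).round(1),'tip',model(n,th,.05,-.121).round(1))
    print('  pin@ptr',model(n,0,0,-.121).round(1))
E
python3 look.py 1
```

```text
t 15.25 [0.4451 0.1853 0.2016] [3.1393e+00 1.2000e-03 1.5791e+00] F [ 0.3  0.6 -0.5] w 0.004 g 0.0
scene red 46 mean 291.87 193.39 u 288 296 v 190 196
scene yel 12 mean 301.67 198.83 u 301 302 v 194 206
  th -0.2 grip [294.1 196. ] tip [303.4 196.2]
  th -0.1 grip [293.1 194.5] tip [302.7 195. ]
  th 0 grip [292.2 193.2] tip [301.9 194. ]
  th 0.1 grip [291.3 192. ] tip [301.2 193.1]
  th 0.2 grip [290.5 191.1] tip [300.5 192.3]
  pin@ptr [302.6 208.4]
top red 34 mean 298.88 162.15 u 295 302 v 160 164
top yel 1 mean 290.0 175.0 u 290 290 v 175 175
  th -0.2 grip [299.4 165.6] tip [309.5 165.6]
  th -0.1 grip [299.4 163.4] tip [309.5 163.8]
  th 0 grip [299.4 161.3] tip [309.5 162.1]
  th 0.1 grip [299.5 159.2] tip [309.5 160.4]
  th 0.2 grip [299.5 157.1] tip [309.5 158.8]
  pin@ptr [310.2 165.8]
```

View pics/look1.png

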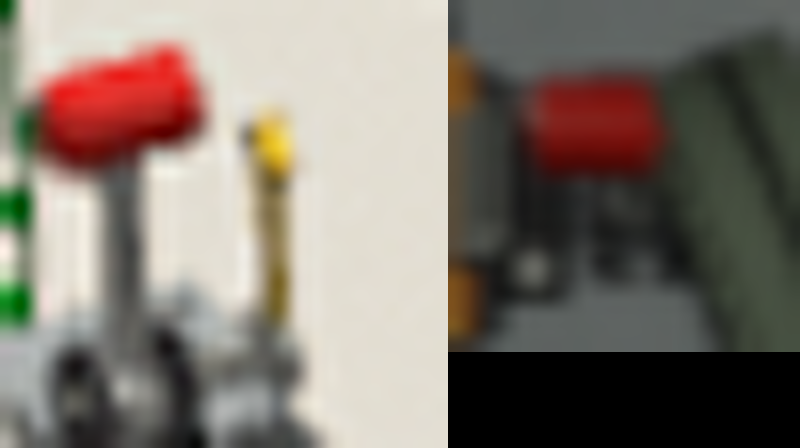

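The lever now stands about upright, with its grip at (120,105) in the scene crop. The pointer tip is at (272,140). I'll average depth frames to refine the pointer angle.

```bash
python3 - <<'E'
from h import *
F=[ctrl.camera('scene') for _ in range(12)]
I=np.mean([f[0].astype(float) for f in F],0).astype(np.uint8); D=np.median([f[1] for f in F],0)
cv2.imwrite('pics/avg.png',I)
hs=cv2.cvtColor(I,cv2.COLOR_BGR2HSV)
for v in range(192,210):
    for u in range(299,305):
        h,s,b=hs[v,u]
        if 12<h<38 and s>70: print(v,u,(h,s,b).__repr__().replace('np.uint8',''),world('scene',u,v,D[v,u]).round(4))
print('stem lever')
# sub-pixel columns: pointer by saturation, lever stem by darkness
for v in range(193,208):
    w=np.clip(hs[v,298:306,1].astype(float)-40,0,None); print(v,'ptr u',(w@np.arange(298,306)/max(w.sum(),1)).round(2), end='  ')
    g=np.clip(200-I[v,288:297].astype(float).mean(1),0,None); print('lever u',(g@np.arange(288,297)/max(g.sum(),1)).round(2),[world('scene',u,v,D[v,u]).round(3).tolist() for u in(292,)])
E
```

```text
194 301 ((22), (111), (221)) [0.5553 0.2629 0.103 ]
194 302 ((22), (99), (218)) [ 6.848e-01  2.082e-01 -5.000e-04]
195 301 ((23), (209), (206)) [0.5525 0.2642 0.1019]
195 302 ((24), (158), (233)) [0.5523 0.2614 0.1012]
196 301 ((23), (183), (198)) [0.5514 0.2648 0.0994]
196 302 ((24), (200), (232)) [0.5505 0.2622 0.0992]
197 301 ((21), (143), (146)) [0.5505 0.2653 0.0968]
197 302 ((22), (198), (178)) [0.5489 0.263  0.0972]
198 301 ((22), (106), (128)) [0.551  0.2652 0.0931]
198 302 ((22), (116), (117)) [0.5501 0.2626 0.0928]
199 301 ((21), (92), (144)) [0.5528 0.2646 0.0882]
199 302 ((21), (98), (145)) [ 0.6634  0.2175 -0.0025]
200 301 ((21), (93), (140)) [0.5529 0.2647 0.0848]
200 302 ((22), (99), (144)) [0.5524 0.2619 0.0842]
201 301 ((20), (85), (153)) [0.5529 0.2648 0.0813]
201 302 ((22), (105), (148)) [0.5527 0.2619 0.0805]
202 302 ((22), (109), (148)) [0.553  0.262  0.0769]
203 302 ((22), (125), (139)) [0.5526 0.2623 0.0738]
204 302 ((23), (173), (121)) [0.5517 0.2627 0.071 ]
205 302 ((23), (168), (123)) [0.5527 0.2625 0.0668]
206 301 ((21), (73), (122)) [0.5548 0.2647 0.0625]

[... 206 characters left out ...]
[[0.545, 0.293, 0.116]]
196 ptr u 301.59  lever u 291.06 [[0.543, 0.294, 0.114]]
197 ptr u 301.64  lever u 290.66 [[0.544, 0.294, 0.111]]
198 ptr u 301.48  lever u 291.55 [[0.547, 0.293, 0.105]]
199 ptr u 301.53  lever u 292.09 [[0.547, 0.293, 0.101]]
200 ptr u 301.53  lever u 292.13 [[0.548, 0.293, 0.097]]
201 ptr u 301.59  lever u 292.16 [[0.548, 0.293, 0.094]]
202 ptr u 301.75  lever u 292.22 [[0.55, 0.292, 0.089]]
203 ptr u 301.79  lever u 292.21 [[0.549, 0.293, 0.086]]
204 ptr u 301.86  lever u 292.36 [[0.55, 0.293, 0.082]]
205 ptr u 301.83  lever u 293.11 [[0.549, 0.293, 0.08]]
206 ptr u 301.74  lever u 293.16 [[0.55, 0.293, 0.076]]
207 ptr u 302.0  lever u 292.9 [[0.55, 0.293, 0.072]]
```

The pointer comes out at about 0 to +0.06 and the lever at about −0.03 to 0. One small extra push of 2.7 mm should bring it in.

>>> drive_tool([
  [[40,0,0],[0,0,0]],
  [[40,0,20],[0,0,0]],
  [[30,0,40],[0,0,0]],
  [[0,20,40],[0,0,0]],
  [[0,40,0],[0,0,0]],
  [[0,20,0],[0,0,0]],
  [[0,5,0],[0,0,0]],
  [[0,0,0],[0,0,0]],
  [[0,0,0],[0,0,0]],
])

```text
clock: 17.05
ee_pos: [0.5276, 0.2994, 0.1007]
tool_rot: [-3.141, 0.0, 1.583]
contact_force: [0.1, -1.1, 0.3]
gripper_width: 0.006
grasp_force: 0.0
```

```bash
python3 -c "
from h import *
st(); plan([.537,.2995,.1],np.pi/2+.012,1)"
```

```text
t 17.05 [0.5276 0.2994 0.1007] [-3.1406e+00  3.0000e-04  1.5828e+00] F [ 0.1 -1.1  0.3] w 0.006 g 0.0
row mm [-0.06  9.43  0.64] turn [-0.0009  0.0003  0.    ] n 1
```

>>> drive_tool([
  [[0,3.5,0],[0,0,0]],
  [[0,3.5,0],[0,0,0]],
  [[0,2.5,0],[0,0,0]],
  [[0,0,0],[0,0,0]],
  [[0,0,0],[0,0,0]],
])

```text
clock: 17.55
ee_pos: [0.5382, 0.2998, 0.1005]
tool_rot: [3.141, -0.0, 1.583]
contact_force: [-0.0, 1.2, 0.8]
gripper_width: 0.003
grasp_force: 0.2
```

>>> drive_tool([
  [[0,-30,0],[0,0,0]],
  [[0,-40,0],[0,0,0]],
  [[0,-20,-40],[0,0,0]],
  [[-30,-10,-40],[0,0,0]],
  [[-40,-20,-20],[0,0,0]],
  [[-40,-20,0],[0,0,0]],
  [[-40,0,0],[0,0,0]],
  [[-40,0,0],[0,0,0]],
  [[-40,0,0],[0,0,0]],
  [[0,0,0],[0,0,0]],
  [[0,0,0],[0,0,0]],
])

```text
clock: 18.65
ee_pos: [0.4013, 0.0682, 0.1999]
tool_rot: [3.141, -0.0, 1.58]
contact_force: [0.4, 0.4, -0.6]
gripper_width: 0.006
grasp_force: 0.0
```

```bash
python3 look.py 2
```

```text
t 18.65 [0.4013 0.0682 0.1999] [ 3.1407e+00 -4.0000e-04  1.5803e+00] F [ 0.4  0.4 -0.6] w 0.006 g 0.0
scene red 48 mean 291.46 192.4 u 287 296 v 189 195
scene yel 11 mean 301.73 199.27 u 301 302 v 195 206
  th -0.2 grip [294.1 196. ] tip [303.4 196.2]
  th -0.1 grip [293.1 194.5] tip [302.7 195. ]
  th 0 grip [292.2 193.2] tip [301.9 194. ]
  th 0.1 grip [291.3 192. ] tip [301.2 193.1]
  th 0.2 grip [290.5 191.1] tip [300.5 192.3]
  pin@ptr [302.6 208.4]
top red 40 mean 299.5 161.0 u 296 303 v 159 163
top yel 10 mean 307.6 164.4 u 290 310 v 161 175
  th -0.2 grip [299.4 165.6] tip [309.5 165.6]
  th -0.1 grip [299.4 163.4] tip [309.5 163.8]
  th 0 grip [299.4 161.3] tip [309.5 162.1]
  th 0.1 grip [299.5 159.2] tip [309.5 160.4]
  th 0.2 grip [299.5 157.1] tip [309.5 158.8]
  pin@ptr [310.2 165.8]
```

View pics/look2.png

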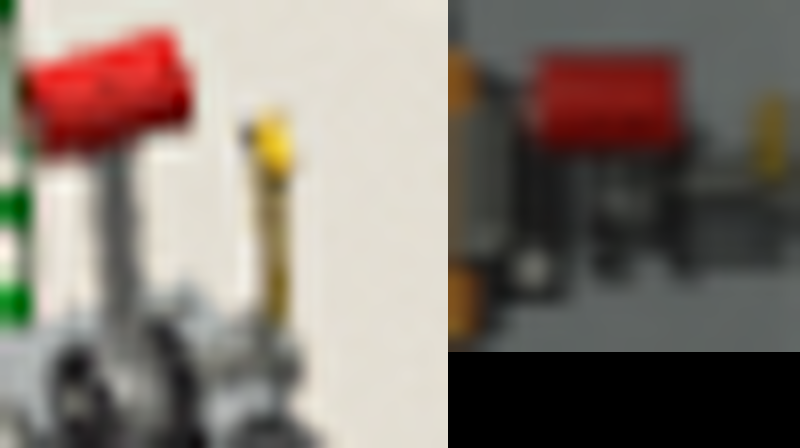

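The lever is at about +0.04 and matches the pointer in both views: grip at (610,100) and pointer at (770,95–180) in the top crop. The arm is clear, so I hand in.

```bash
python3 -c "
from h import *
print(ctrl.finish_job())"
```

```text
the job is handed in; nothing more can be done
None
```

The job is handed in, with no verdict returned: the plate lies level on the deck between the guides (both catches judged from its height and level, not seen closed), and the dimmer lever is at about +0.04 rad, matching my reading of the pointer.

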